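# Shut the clamp-lid jar and lock it with its C-pin

### The job

Shut the turquoise jar's lid first. Then lift the C-shaped locking pin out of its wooden keeper by the bare curve, lay it flat on the bare sill and let go of it; take it again by its wooden handle and, turning it along its own arc, pass it tip first through the steel ring that stands up through the shut lid's front tab, until the ring sits near the middle of the curve. Leave the pin lying flat on the shut lid, and do not knock the other things on the sill about.

Things in the scene. Friction and masses are not known exactly. Their poses are not given: they have to be found in the camera images.
- jar: Turquoise ceramic jar, 110 mm across, 105 mm high, fixed. Origin under its centre on the sill; z up, -x towards its front (the ring side). Its flat lid (see lid) is hinged at the back. Shut, the lid's top face is 117 mm above the sill and the ring stands up through a slot in the lid's steel front tab.
- jar_ring (a point): Centre of the hole of the upright steel ring fixed to the jar's front, 125 mm above the sill. Hole 17 mm across, bar 5 mm thick, 28 mm over all. Axes as the jar's: y is the hole's axis, x points from the ring to the jar's upright axis, 75 mm away. The shut lid's top face is 8 mm below this point and flat from the ring back to the hinge.
- lid (a joint): Lid angle, rad: 0 shut (a stop), positive open, front raised; starts at 0.5 to 0.9. Level hinge line along the jar's y, 64 mm behind the jar's axis, 105 mm above the sill. Disc 120 mm across, 12 mm thick, cork beneath, no knob; the tab is 40 mm wide and reaches 24 mm in front of the ring centre. Stiff hinge, stays where left; pressing down on top 80 mm from the hinge takes about 2 to 6 N.
- lid_mid (a point): Centre of the lid's flat top face; moves with the lid (64 mm from the hinge line). Lid shut: 75 mm along +x of the ring centre and 8 mm below it.
- pin: Locking pin, 45 g: a half circle of 6 mm round steel bar (mean radius 40 mm) in a level plane, with an upright wooden handle at one end. Origin: middle of the handle's underside, flush with the bar's underside; z up. Seen from above the bar runs counter-clockwise from the handle through the middle of the curve to the tip. Starts level in the keeper, bar centre 38 mm above the sill.
- pin_handle (a point): Centre of the pin's handle, a block 14 mm (x) by 24 mm (y) by 40 mm (z); axes as the pin's. In this frame (mm) the bar leaves the handle at (0, 8, -17), its arc centre is (-40, 8, -17), mid-curve (-40, 48, -17), tip (-80, 8, -17). Lying flat, this point is 20 mm above the surface.
- pin_mid (a point): On the bar's centre line at the middle of the pin's curve; axes as the pin's. The bar runs along x here, with free room on both sides to grip it.
- pin_tip (a point): Free tip of the pin's bar (round end, 6 mm thick).
- pin_arc (a point): Centre of the pin's half circle, in the plane of the bar; empty air.
- keeper: Dark wooden keeper, fixed. Origin on the sill under the parked handle, axes as the parked pin's. Socket round the handle (2.5 mm play, 8 mm walls, floor 35 mm and wall tops 77 mm high) is open only to +y and above, so fingers cannot reach the handle; two 10 mm posts carry the bar 40 degrees from its ends. Base 8 mm thick, x -95 to 27, y -27 to 43 mm. Lift straight up 45 mm to free the pin.
- timer_c (a point): Stainless egg timer, 64 mm across, 58 mm high; its centre. A bystander, to be left alone.
- jam_c (a point): Glass jam jar, 66 mm across, 95 mm high; its centre. A bystander, to be left alone.
- dish_c (a point): Small porcelain dish, 90 mm across, 28 mm high; its centre. A bystander, to be left alone.
- dipper_c (a point): Wooden honey dipper, lying, about 150 mm long, 26 mm thick; its centre. A bystander, to be left alone.
- mug_c (a point): White mug, 80 mm across, 90 mm high; its centre. A bystander, to be left alone.
- pot_c (a point): Terracotta pot, 90 mm across, 80 mm high; its centre. A bystander, to be left alone.
- tin_c (a point): Plain tin, 56 mm across, 70 mm high; its centre. A bystander, to be left alone.
Mind the look-alikes: they are no part of the job. What is shaped like the pin but blue is not meant.

How it is judged:
On the way, in this order (a step that is already met when the one before it is completed fails the run):
1. the jar's lid is shut (within 0.04 rad) (value of joint lid below 0.04 rad), for 0.2 s.
2. the pin lies flat and still on the sill itself, let go (height (world z) of pin_mid below 0.01 m and height (world z) of pin_handle below 0.028 m and angle between pin_handle's own z axis and vertical below 0.12 rad and linear speed of pin below 0.03 m/s and contact force between the fingers and pin below 0.1 N), for 0.2 s.
At the end, for the whole second after the job is handed in: Lid shut (within 0.04 rad); pin flat on it (0.12 rad), still, released, its bar through the ring's hole (arc centre 30 to 50 mm from ring centre, bar not atop the ring), mid-curve within 24 mm of ring centre, tip at least 15 mm past the ring to -y, handle at least 15 mm to +y (value of joint lid below 0.04 rad and horizontal distance between pin_arc and jar_ring between 0.03 and 0.05 m and horizontal distance between pin_mid and jar_ring below 0.024 m and y of pin_tip in the frame of jar_ring below -0.015 m and y of pin_handle in the frame of jar_ring above 0.015 m and z of pin_mid in the frame of jar_ring between -0.01 and 0.002 m and angle between pin_handle's own z axis and vertical below 0.12 rad and linear speed of pin below 0.03 m/s and contact force between the fingers and pin below 0.1 N); the robot touches nothing.
It fails at once if a bystander is knocked about (moved more than 40 mm) (distance of any of timer_c, jam_c, dish_c, dipper_c, mug_c, pot_c, tin_c from where it was at the start of the episode above 0.04 m).
It also fails if it takes over 72 s, if anything falls off the work surface, if the arm or the gripper's body presses on something with over 40 N, if the wrist force passes 120 N, or if a joint passes its speed limit or range.

### The arm

A 7-joint arm with a two-finger parallel gripper is mounted at the origin on the work surface. World frame = base frame: x ahead of the robot, y to its left, z up, the work surface at z = 0. Lengths are in m, angles in rad, forces in N, time in s.
With the tool pointing down it reaches from about 0.4 to 0.85 m from the base axis. Payload 4.4 kg.
Tool frame: the origin (TCP) lies midway between the tips of the shut fingers; the grasp point (between the pads) lies 19 mm behind it; z points along the fingers, y is the line along which they close (so a half turn about z gives the same grasp; the last joint's range is limited). The gripper opens to 94 mm and grips with 3 to 60 N. Pads are 16 mm wide; open, the fingers measure 119 mm over their backs; the gripper's body (75 mm by 177 mm) begins 78 mm behind the grasp point.
Start: joints at [-1.207, 0.628, 0.038, 1.517, -0.027, 0.996, -0.02], TCP at [0.271, 0.591, 0.205] pointing down, gripper open.
Joint ranges: [-3.06, 3.06], [-0.37, 2.12], [-1.25, 1.32], [0.18, 2.47], [-1.1, 4.24], [0.23, 1.98], [-2.94, 2.94]. Speed limits (rad/s): [2.57, 2.57, 3.14, 3.14, 3.14, 3.14, 3.14].

### API

Orientations are given as a unit quaternion [w, x, y, z].
In Python, from station import robot gives the robot as it stands. The module is installed in compiled form; this text tells all that it offers.
- The arm moves only by the tool move_arm, never from a script. Its argument "moves" is a list of rows, each a list of 6 numbers: the shift along the tool's x, y, z as a fraction of full scale, then the turn, a rotation vector about the tool's x, y, z as a fraction of full scale. A call has 1 to 20 rows; each row is the pose to reach, as a shift and turn from the pose commanded when the call began, along the tool's axes at that moment; what a row does not reach only later rows make up. Full scale, the value 1, is 0.5 m for a shift and 30 degrees for a turn. A row lasts 1/12 s, in which the tool goes at most 41.7 mm and 7.16 degrees, less where a joint would pass 70% of its speed; a pose out of reach is approached as far as the arm can. A call with a number of a shift or a turn outside -1 to 1 is refused whole. A call with a gripper value outside its range is refused whole. "gripper" is the closure, from -1 (fully open) to 1 (shut), set as the call begins (left out, the last holds). The fingers move at their own pace and stop on an object; the grip force is fixed at half the most. Time passes only in rows, so rows that repeat a pose let the fingers close. It gives the time, the measured TCP pose, the force, the opening and the grip force at its end, in the units of the state.
- robot.get_obs(): the state, without advancing time (a new reading comes with each control period).
- robot.read_camera(name): name is "scene" or "side" or "wrist"; returns the picture (384x512x3 uint8, red, green, blue); there is no depth.
- robot.camera_model(name): a dict with "camera_matrix" (3x3 intrinsics, pixels), "R" (3x3) and "t" (3): a world point X has camera coordinates R X + t; the wrist camera has in their place "hand_eye" (4x4, takes a point from camera to tool coordinates, whose origin is the TCP and whose axes are the flange's). Camera axes: x right, y down, z forward; pixel columns grow to the right and rows downward; lengths in m; the calibration is good to about 2 mm. A picture is of the moment at which its call begins: read the wrist's pose just before it. camera_model takes no time and is no camera call.
- robot.job_done(): hands the job in; it is judged then, once.
The state is a dict: "time_s": time; "joint_pos": joint angles; "qvel": joint speeds; "joint_torque": joint torques, N m; "position": TCP position; "ee_rot": TCP orientation; "ft_force": force on the tool from outside, world axes, zero at the start; "torque": the same for the moment, N m; "width": opening from 0.0 (shut) to 1.0 (fully open); "gripper_force": force on a finger pad.
Only numpy, scipy, OpenCV 4.12 (cv2) and the standard library are available. Lean on these libraries where they do the work, as an engineer would, in place of code of your own. Each camera call takes 0.05 s, during which the arm holds its last target. There are 200 camera calls.

## Working session

There is one attempt and no reset: what is moved stays moved. The work goes in short steps, Python scripts to look and compute and a tool call to move; the robot and the scene stay as the last step left them, time stands still between calls to the robot, and variables do not carry over. Pictures are saved under pics/ and viewed, at most 10 in all, crops included, and the job is handed in when it is done.

Besides the shell and the picture viewer there is one more tool, called after "Call:" by a JSON object that holds its "op" and its "data". move_arm: Moves the arm, as the interface text tells. Its arguments: {"type":"object","properties":{"moves":{"type":"array","items":{"type":"array","items":{"type":"number"}}},"gripper":{"type":"number"}},"required":["moves"]}

```bash
mkdir -p pics; python3 - <<'E'
from station import robot
import cv2,numpy as np
o=robot.get_obs();print({k:np.round(v,3) for k,v in o.items()})
for n in ["scene","side","wrist"]:
    cv2.imwrite(f"pics/{n}0.png",robot.read_camera(n)[:,:,::-1])
    print(n,{k:np.round(v,3).tolist() for k,v in robot.camera_model(n).items()})
a=cv2.imread("pics/scene0.png");b=cv2.imread("pics/side0.png")
E
```

```text
{'time_s': np.float64(0.0), 'joint_pos': array([-1.207,  0.629,  0.038,  1.518, -0.027,  0.996, -0.02 ]), 'qvel': array([-0.001,  0.   , -0.   , -0.001, -0.   , -0.   , -0.   ]), 'joint_torque': array([-1.0000e-03, -5.4973e+01,  1.1440e+00, -1.8663e+01, -5.2000e-02,
        2.4000e-02,  0.0000e+00]), 'position': array([0.271, 0.59 , 0.205]), 'ee_rot': array([-0.   ,  0.213,  0.977, -0.001]), 'ft_force': array([-0.004, -0.095, -0.549]), 'torque': array([-0.009, -0.017,  0.033]), 'gripper_force': np.float64(0.0), 'width': np.float64(1.005)}
scene {'camera_matrix': [[413.674, 0.0, 258.833], [0.0, 413.674, 194.717], [0.0, 0.0, 1.0]], 'R': [[0.254, 0.967, 0.015], [0.556, -0.133, -0.82], [-0.791, 0.217, -0.571]], 't': [-0.093, -0.215, 1.721]}
side {'camera_matrix': [[483.434, 0.0, 247.913], [0.0, 483.434, 193.606], [0.0, 0.0, 1.0]], 'R': [[0.988, -0.152, -0.019], [-0.119, -0.683, -0.721], [0.097, 0.715, -0.693]], 't': [-0.52, 0.128, 1.339]}
wrist {'camera_matrix': [[344.657, 0.0, 252.101], [0.0, 344.657, 188.056], [0.0, 0.0, 1.0]], 'hand_eye': [[0.001, -0.963, -0.271, 0.078], [1.0, 0.0, 0.001, -0.001], [-0.001, -0.271, 0.963, -0.179], [0.0, 0.0, 0.0, 1.0]]}
```

View pics/scene0.png

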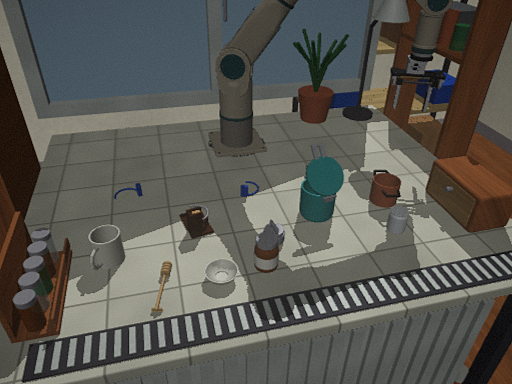

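View pics/side0.png

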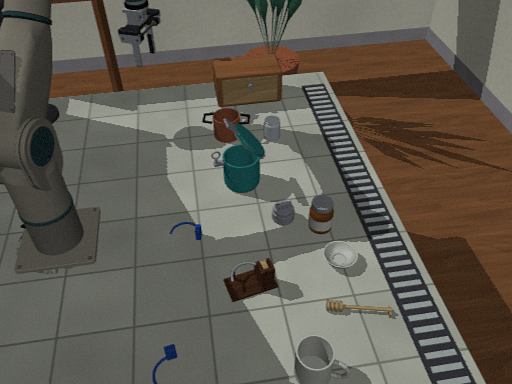

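The scene view shows the turquoise jar at (317,200). The dark keeper with the wooden-handled pin is at (198,222), and the blue look-alikes are at (128,191) and (250,188). In the side view the jar is at (241,168), its ring at (216,157), the keeper at (252,285), and the blue ones at (187,230) and (165,360). I choose the steel pin with the wooden handle in the dark keeper and check it in a close crop.

```bash
cat > h.py <<'E'
import numpy as np,cv2
from scipy.spatial.transform import Rotation as Ro
from station import robot
def cam(n,o=None):
    c=robot.camera_model(n);K=np.array(c["camera_matrix"])
    if n!="wrist": return K,np.array(c["R"]),np.array(c["t"])
    o=o or robot.get_obs();q=o["ee_rot"];T=np.eye(4);T[:3,:3]=Ro.from_quat([q[1],q[2],q[3],q[0]]).as_matrix();T[:3,3]=o["position"]
    M=np.linalg.inv(T@np.array(c["hand_eye"]));return K,M[:3,:3],M[:3,3]
def ray(C,uv):
    K,R,t=C;d=R.T@np.linalg.solve(K,[uv[0],uv[1],1]);return -R.T@t,d
def onz(C,uv,z):
    o,d=ray(C,uv);return o+d*(z-o[2])/d[2]
def tri(L):
    A=np.zeros((3,3));b=np.zeros(3);rs=[ray(*l) for l in L]
    for o,d in rs:
        P=np.eye(3)-np.outer(d,d)/(d@d);A+=P;b+=P@o
    X=np.linalg.solve(A,b);return X,[np.linalg.norm(np.cross(X-o,d/np.linalg.norm(d))) for o,d in rs]
def proj(C,X):
    K,R,t=C;p=K@(R@np.asarray(X)+t);return p[:2]/p[2]
E
python3 - <<'E'
import cv2,numpy as np
a=cv2.imread("pics/scene0.png");b=cv2.imread("pics/side0.png")
f=lambda i,x,y:cv2.resize(i[y:y+60,x:x+80],(400,300),interpolation=cv2.INTER_CUBIC)
cv2.imwrite("pics/crop1.png",np.vstack([np.hstack([f(a,160,190),f(b,212,245)]),np.hstack([f(a,280,140),f(b,195,120)])]))
E
```

```text
(no output)
```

View pics/crop1.png

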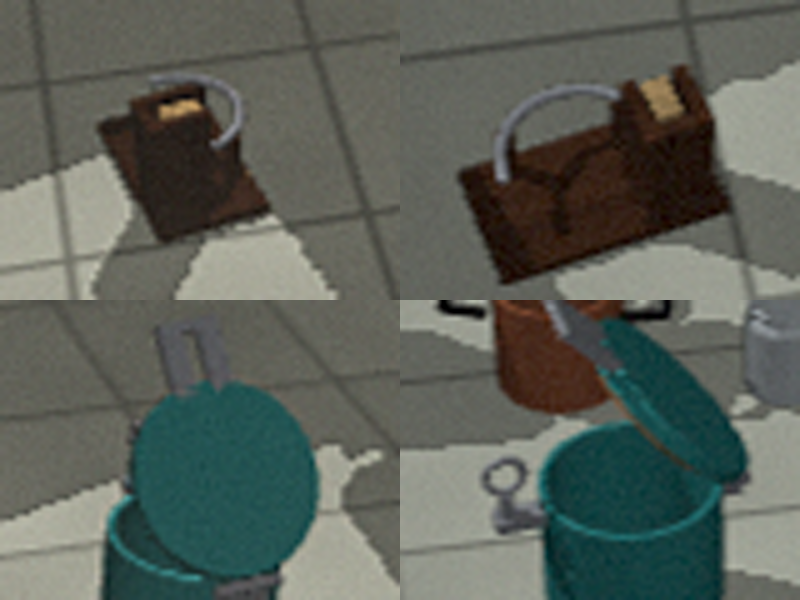

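The crop confirms it: steel C-bar, wooden handle in the dark socket. The handle top is at scene (196,212) and side (264,264), and the tip is at side (232,281). The lid is open toward the robot with the ring at side (216,155).

```bash
python3 - <<'E'
from h import *
S=cam("scene");D=cam("side")
s=lambda x,y:(160+x/5,190+y/5)
d=lambda x,y:(212+x/5,245+y/5)
j=lambda x,y:(195+x/5,120+y/5)
p=lambda n,v:print(n,np.round(v,4))
p("handle tri",tri([(S,s(181,108)),(D,d(262,97))])[0])
p("handle side",onz(D,d(262,97),.075)); p("handle scene",onz(S,s(181,108),.075))
p("tip side",onz(D,d(102,180),.038)); p("mid?",onz(D,d(160,90),.041))
for c in [(60,178),(105,281),(330,210)]: p("base",onz(D,d(*c),.008))
for c in [(100,125),(162,240),(270,210)]: p("base scene",onz(S,s(*c),.008))
p("ring",onz(D,j(105,177),.125)); p("rim",onz(D,j(232,181),.105))
p("hinge side",onz(D,j(335,182),.105));p("hinge scene",onz(S,(280+248/5,140+285/5),.105))
p("hinge scene",[onz(S,(280+x/5,140+y/5),.105) for x,y in((217,290),(280,280))])
# blue etc. bystanders rough on sill
for n,uv in dict(timer=(283,220),jam=(320,228),dish=(341,262),dip1=(327,305),dip2=(395,312),mug=(315,375),pot=(227,137),tin=(272,137),blue1=(198,232),blue2=(170,352)).items(): p(n,onz(D,uv,0.0)[:2])
E
```

```text
handle tri [ 0.5319 -0.2345  0.0752]
handle side [ 0.5322 -0.2356  0.075 ]
handle scene [ 0.5305 -0.2336  0.075 ]
tip side [ 0.4514 -0.2443  0.038 ]
mid? [ 0.4872 -0.1968  0.041 ]
base [ 0.4322 -0.2178  0.008 ]
base [ 0.4467 -0.282   0.008 ]
base [ 0.5626 -0.2594  0.008 ]
base scene [ 0.4472 -0.2782  0.008 ]
base scene [ 0.5663 -0.2544  0.008 ]
base scene [ 0.5544 -0.1884  0.008 ]
ring [0.4571 0.1369 0.125 ]
rim [0.5317 0.1446 0.105 ]
hinge side [0.5911 0.1331 0.105 ]
hinge scene [0.5916 0.1561 0.105 ]
hinge scene [[0.5921 0.1362 0.105 ]
 [0.5912 0.1767 0.105 ]]
timer [ 0.6229 -0.0315]
jam [ 0.7185 -0.079 ]
dish [ 0.7416 -0.2042]
dip1 [ 0.6705 -0.325 ]
dip2 [ 0.8247 -0.3705]
mug [ 0.5977 -0.4914]
pot [0.5129 0.3827]
tin [0.665  0.3552]
blue1 [ 0.3801 -0.036 ]
blue2 [ 0.2893 -0.3864]
```

Call:
{"op": "move_arm", "data": {"moves": [[-0.4,-0.3,-0.19,0,0,-0.5],[-0.83,-0.61,-0.19,0,0,-1],[-0.83,-0.61,-0.19,0,0,-1],[-0.83,-0.61,-0.19,0,0,-1],[-0.83,-0.61,-0.19,0,0,-1],[-0.83,-0.61,-0.19,0,0,-1],[-0.83,-0.61,-0.19,0,0,-1],[-0.83,-0.61,-0.19,0,0,-1],[-0.83,-0.61,-0.19,0,0,-1],[-0.83,-0.61,-0.19,0,0,-1],[-0.83,-0.61,-0.19,0,0,-1],[-0.83,-0.61,-0.19,0,0,-1],[-0.83,-0.61,-0.19,0,0,-1],[-0.83,-0.61,-0.19,0,0,-1],[-0.83,-0.61,-0.19,0,0,-1],[-0.83,-0.61,-0.19,0,0,-1],[-0.83,-0.61,-0.19,0,0,-1]], "gripper": 1}}

```text
time_s: 1.57
position: [0.52, 0.1425, 0.3001]
ee_rot: [-0.001, -0.048, 0.999, 0.0]
ft_force: [-0.5, 0.5, -0.3]
width: 0.005
gripper_force: 0.0
```

Call:
{"op": "move_arm", "data": {"moves": [[0,0,0.08,0,0,0],[0,0,0.14,0,0,0],[0,0,0.17,0,0,0],[0,0,0.2,0,0,0],[0,0,0.22,0,0,0],[0,0,0.24,0,0,0],[0,0,0.26,0,0,0],[0,0,0.28,0,0,0],[0,0,0.3,0,0,0],[0,0,0.32,0,0,0],[0,0,0.335,0,0,0],[0,0,0.345,0,0,0],[0,0,0.355,0,0,0],[0,0,0.36,0,0,0],[0,0,0.364,0,0,0],[0,0,0.364,0,0,0]]}}

```text
time_s: 2.9
position: [0.5212, 0.1407, 0.1181]
ee_rot: [0.0, -0.047, 0.999, 0.0]
ft_force: [-0.3, -0.7, -0.8]
width: 0.005
gripper_force: 0.0
```

Call:
{"op": "move_arm", "data": {"moves": [[0,0,0.003,0,0,0],[0,0,0.006,0,0,0],[0,0,0.008,0,0,0],[0,0,0.01,0,0,0],[0,0,0.01,0,0,0]]}}

```text
time_s: 3.32
position: [0.5218, 0.1409, 0.117]
ee_rot: [0.001, -0.047, 0.999, 0.0]
ft_force: [-7.8, -1.4, 28.0]
width: 0.004
gripper_force: 14.1
```

```bash
python3 - <<'E'
from h import *
cv2.imwrite("pics/side1.png",robot.read_camera("side")[:,:,::-1])
b=cv2.imread("pics/side1.png")[80:230,150:350]
cv2.imwrite("pics/c2.png",cv2.resize(b,(800,600),interpolation=cv2.INTER_CUBIC))
E
```

```text
(no output)
```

View pics/c2.png

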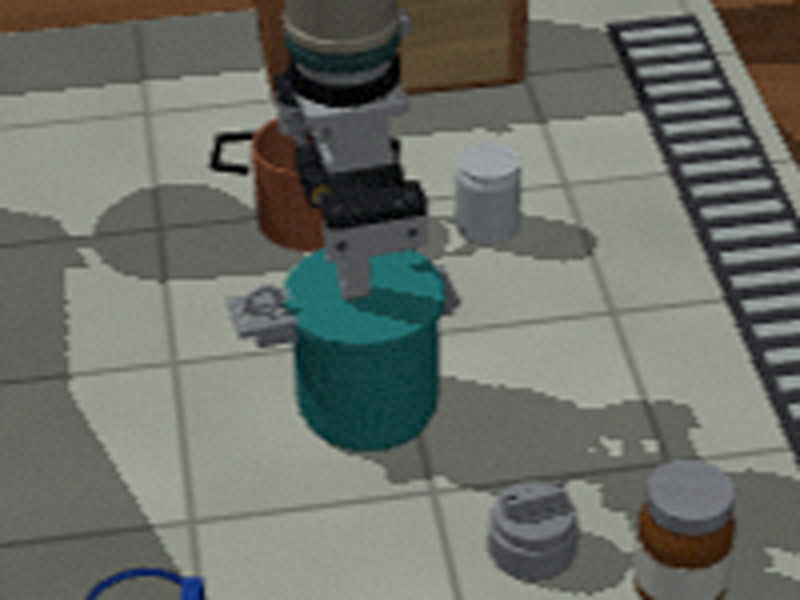

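The lid is shut: there is 28 N at the stop, and the ring stands through the tab at side (216,154). I raise the arm and look with the wrist camera for the jar's exact pose.

Call:
{"op": "move_arm", "data": {"moves": [[0,0,-0.05,0,0,0],[0,0,-0.12,0,0,0],[0,0,-0.2,0,0,0],[0,0,-0.3,0,0,0],[0,0,-0.36,0,0,0],[0,0,-0.36,0,0,0],[0,0,-0.36,0,0,0]], "gripper": 0}}

```text
time_s: 3.95
position: [0.5229, 0.1412, 0.2961]
ee_rot: [0.003, -0.047, 0.999, 0.001]
ft_force: [0.4, 0.3, -1.0]
width: 0.462
gripper_force: 0.0
```

```bash
python3 - <<'E'
from h import *
import pickle
o=robot.get_obs();im=robot.read_camera("wrist")[:,:,::-1];cv2.imwrite("pics/w1.png",im);pickle.dump(o,open("w1.pkl","wb"))
print(proj(cam("wrist",o),[.457,.137,.125]))
cv2.imwrite("pics/w1b.png",cv2.resize(im,(800,600),interpolation=cv2.INTER_CUBIC))
E
```

```text
[254.95901175 102.86172575]
```

View pics/w1b.png

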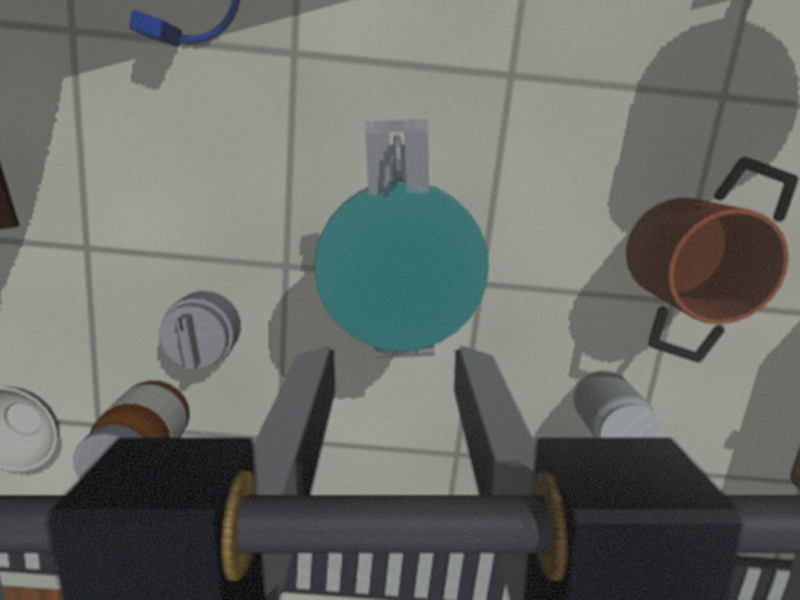

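The wrist view shows the shut lid disc centred near (402,266), the tab corners at (366,121) and (428,119), and the ring edge-on near (398,155), all in 800-px coordinates.

```bash
python3 - <<'E'
from h import *
import pickle
o=pickle.load(open("w1.pkl","rb"));C=cam("wrist",o);im=cv2.imread("pics/w1.png")
h=cv2.cvtColor(im,cv2.COLOR_BGR2HSV);m=cv2.inRange(h,(80,100,40),(100,255,255))
c=max(cv2.findContours(m,0,2)[0],key=cv2.contourArea)[:,0,:]
P=np.array([onz(C,p,.117)[:2] for p in c])
A=np.c_[2*P,np.ones(len(P))]
for _ in range(5):
    s=np.linalg.lstsq(A,(P**2).sum(1),rcond=None)[0];ctr=s[:2];r=np.sqrt(s[2]+ctr@ctr)
    k=abs(np.linalg.norm(P-ctr,axis=1)-r)<.003;P=P[k];A=A[k]
print("lid",ctr,r)
f=lambda x,y,z:onz(C,(x/1.5625,y/1.5625),z)[:2]
a,b=f(366,121,.117),f(428,119,.117);t=(a+b)/2;print("tab",t,np.linalg.norm(a-b))
v=ctr-t;print("dist (99 exp)",np.linalg.norm(v),"yaw",np.degrees(np.arctan2(v[1],v[0])))
ring=ctr-75*v/np.linalg.norm(v)/1000;print("ring",ring, "tab edge yaw",np.degrees(np.arctan2(*(b-a)[::-1])))
l1,l2=f(369,194,.117)-a,f(428,192,.117)-b;print([np.degrees(np.arctan2(l[1],l[0])) for l in(l1,l2)])
print(proj(C,[*ring,.125])*1.5625,proj(C,[*ring,.139])*1.5625)
print("side",onz(cam("side"),(216.3,154.5),.125))
E
```

```text
lid [0.52900461 0.1456754 ] 0.05803746148773138
tab [0.43246959 0.13382045] 0.03925197614837101
dist (99 exp) 0.09726021502571736 yaw 7.001134616860446
ring [0.45456383 0.13653373] tab edge yaw 97.17319886002122
[np.float64(7.056260685695076), np.float64(6.418359565681127)]
[398.01029768 156.68736377] [398.22945434 157.45754557]
side [0.45841958 0.14084784 0.125     ]
```

Call:
{"op": "move_arm", "data": {"moves": [[0.05,-0.3,0,0,0,-0.183],[0.139,-0.664,0.14,0,0,-0.183],[0.139,-0.664,0.14,0,0,-0.183],[0.139,-0.664,0.14,0,0,-0.183],[0.139,-0.664,0.14,0,0,-0.183],[0.139,-0.664,0.14,0,0,-0.183],[0.139,-0.664,0.14,0,0,-0.183],[0.139,-0.664,0.14,0,0,-0.183],[0.139,-0.664,0.14,0,0,-0.183],[0.139,-0.664,0.14,0,0,-0.183],[0.139,-0.664,0.14,0,0,-0.183],[0.139,-0.664,0.14,0,0,-0.183],[0.139,-0.664,0.14,0,0,-0.183],[0.139,-0.664,0.14,0,0,-0.183]]}}

```text
time_s: 5.17
position: [0.4834, -0.1945, 0.2235]
ee_rot: [0.0, -0.096, 0.995, 0.0]
ft_force: [-0.0, -0.6, 0.1]
width: 0.499
gripper_force: 0.0
```

```bash
python3 - <<'E'
from h import *
import pickle
o=robot.get_obs();im=robot.read_camera("wrist")[:,:,::-1];cv2.imwrite("pics/w2.png",im);pickle.dump(o,open("w2.pkl","wb"))
print(np.round(o["position"],4),proj(cam("wrist",o),[.4845,-.1956,.038]))
cv2.imwrite("pics/w2b.png",cv2.resize(im,(800,600),interpolation=cv2.INTER_CUBIC))
E
```

```text
[ 0.4834 -0.1945  0.2235] [251.81980392 167.18904663]
```

View pics/w2b.png

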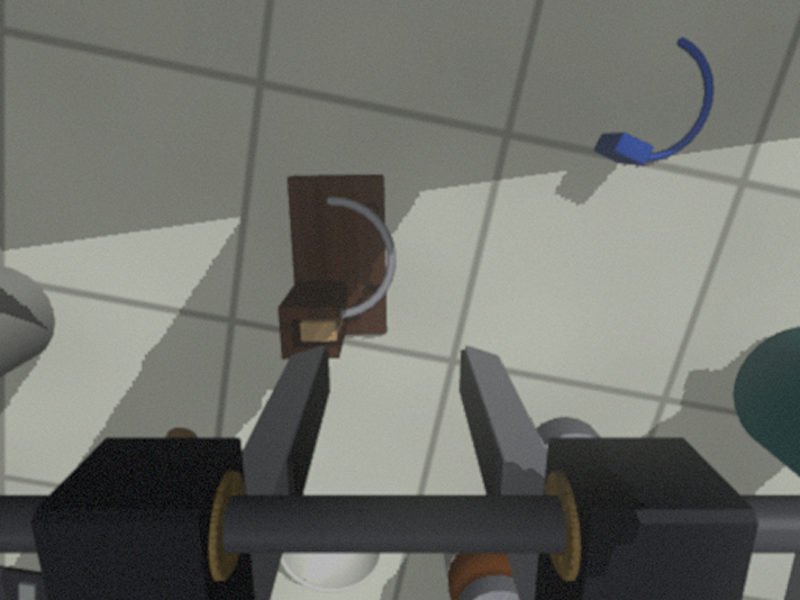

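The pin's mid-curve is at (392,258), the tip at (331,201) and the handle top at (319,329) in the 800-px picture. The base is aligned with the image, so the yaw is right.

```bash
python3 - <<'E'
from h import *
import pickle
o=pickle.load(open("w2.pkl","rb"));C=cam("wrist",o)
f=lambda x,y,z:onz(C,(x/1.5625,y/1.5625),z)[:2]
m,t,h=f(392,258,.038),f(331,201,.038),f(319,329,.075)
print(m,t,h,np.linalg.norm(t-h),"exp 80.4", np.linalg.norm(m-h),"exp 62.5")
a,b=f(288,177,.008),f(293,265,.008);v=f(385,333,.008)-f(384,176,.008);print("base yaw",np.degrees(np.arctan2(v[1],v[0])),np.linalg.norm(v))
v=h-t;print("yaw",np.degrees(np.arctan2(v[1],v[0])-np.arctan2(-8,80)))
E
```

```text
[ 0.48245508 -0.19703432] [ 0.45201842 -0.2446851 ] [ 0.52958  -0.235688] 0.07808166455914485 exp 80.4 0.06094969270728031 exp 62.5
base yaw 11.175984904797616 0.11951502237551032
yaw 12.327300574705015
```

Call:
{"op": "move_arm", "data": {"moves": [[0,-0.0044,0.08,0,0,0],[0,-0.0044,0.16,0,0,0],[0,-0.0044,0.24,0,0,0],[0,-0.0044,0.3,0,0,0],[0,-0.0044,0.34,0,0,0],[0,-0.0044,0.37,0,0,0],[0,-0.0044,0.383,0,0,0],[0,-0.0044,0.383,0,0,0],[0,-0.0044,0.383,0,0,0]]}}

```text
time_s: 5.97
position: [0.4838, -0.1982, 0.0324]
ee_rot: [0.0, -0.095, 0.995, -0.0]
ft_force: [-0.0, -0.3, -0.2]
width: 0.501
gripper_force: 0.0
```

Call:
{"op": "move_arm", "data": {"moves": [[0,0,0,0,0,0],[0,0,0,0,0,0],[0,0,0,0,0,0],[0,0,0,0,0,0],[0,0,0,0,0,0],[0,0,0,0,0,0],[0,0,0,0,0,0],[0,0,0,0,0,0]], "gripper": 1}}

```text
time_s: 6.63
position: [0.4833, -0.1984, 0.0321]
ee_rot: [0.0, -0.095, 0.996, 0.0]
ft_force: [-1.1, 0.6, 1.2]
width: 0.05
gripper_force: 29.3
```

Call:
{"op": "move_arm", "data": {"moves": [[0,0,-0.01,0,0,0],[0,0,-0.03,0,0,0],[0,0,-0.06,0,0,0],[0,0,-0.1,0,0,0],[0,0,-0.14,0,0,0],[0,0,-0.16,0,0,0],[0,0,-0.16,0,0,0],[0,0,-0.16,0,0,0]]}}

```text
time_s: 7.3
position: [0.4835, -0.1986, 0.1124]
ee_rot: [0.001, -0.095, 0.996, -0.0]
ft_force: [-0.1, 0.4, -0.2]
width: 0.051
gripper_force: 29.3
```

```bash
python3 - <<'E'
from h import *
a=robot.read_camera("scene")[:,:,::-1];b=robot.read_camera("side")[:,:,::-1]
f=lambda i,x,y:cv2.resize(i[y:y+100,x:x+100],(400,400),interpolation=cv2.INTER_CUBIC)
cv2.imwrite("pics/c3.png",np.hstack([f(a,150,140),f(b,200,210)]))
E
```

```text
(no output)
```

View pics/c3.png

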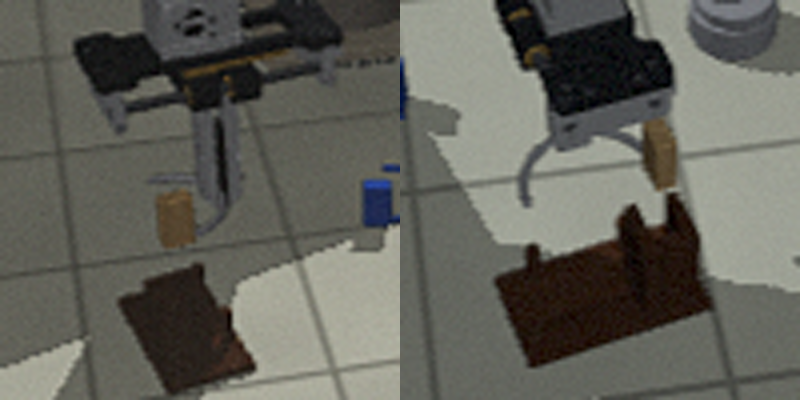

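Pin lifted level and free of the keeper (handle at left crop (175,218), bar in the fingers). Next I lay it on the bare sill.

Call:
{"op": "move_arm", "data": {"moves": [[-0.044,0.313,0,0,0,0],[-0.044,0.313,0,0,0,0],[-0.044,0.313,0,0,0,0],[-0.044,0.313,0,0,0,0],[-0.044,0.313,0,0,0,0],[-0.044,0.313,0.06,0,0,0],[-0.044,0.313,0.12,0,0,0],[-0.044,0.313,0.16,0,0,0],[-0.044,0.313,0.18,0,0,0],[-0.044,0.313,0.195,0,0,0],[-0.044,0.313,0.203,0,0,0],[-0.044,0.313,0.209,0,0,0],[-0.044,0.313,0.213,0,0,0],[-0.044,0.313,0.217,0,0,0],[-0.044,0.313,0.217,0,0,0],[-0.044,0.313,0.217,0,0,0]]}}

```text
time_s: 8.73
position: [0.4757, -0.0407, 0.0039]
ee_rot: [0.0, -0.095, 0.996, -0.0]
ft_force: [0.9, -0.3, -0.7]
width: 0.054
gripper_force: 29.3
```

Call:
{"op": "move_arm", "data": {"moves": [[0,0,0.002,0,0,0],[0,0,0.004,0,0,0],[0,0,0.004,0,0,0]]}}

```text
time_s: 8.98
position: [0.4754, -0.0406, 0.0015]
ee_rot: [0.0, -0.095, 0.996, -0.0]
ft_force: [-0.2, -0.1, 0.1]
width: 0.056
gripper_force: 29.3
```

Call:
{"op": "move_arm", "data": {"moves": [[0,0,0,0,0,0],[0,0,0,0,0,0],[0,0,0,0,0,0],[0,0,0,0,0,0],[0,0,0,0,0,0],[0,0,0,0,0,0],[0,0,-0.05,0,0,0],[0,0,-0.12,0,0,0],[0,0,-0.2,0,0,0],[0,0,-0.28,0,0,0],[0,0,-0.35,0,0,0],[0,0,-0.4,0,0,0],[0,0,-0.4,0,0,0],[0,0,-0.4,0,0,0]], "gripper": 0}}

```text
time_s: 10.15
position: [0.4762, -0.0407, 0.2027]
ee_rot: [0.002, -0.095, 0.996, -0.0]
ft_force: [-0.3, -0.1, -0.2]
width: 0.498
gripper_force: 0.0
```

```bash
python3 - <<'E'
from h import *
import pickle
o=robot.get_obs();im=robot.read_camera("wrist")[:,:,::-1];cv2.imwrite("pics/w3.png",im);pickle.dump(o,open("w3.pkl","wb"))
print(np.round(o["position"],4),proj(cam("wrist",o),[.4757,-.0407,.003]))
cv2.imwrite("pics/w3b.png",cv2.resize(im[0:288,64:448],(800,600),interpolation=cv2.INTER_CUBIC))
E
```

```text
[ 0.4762 -0.0407  0.2027] [253.20352357 162.80422398]
```

View pics/w3b.png

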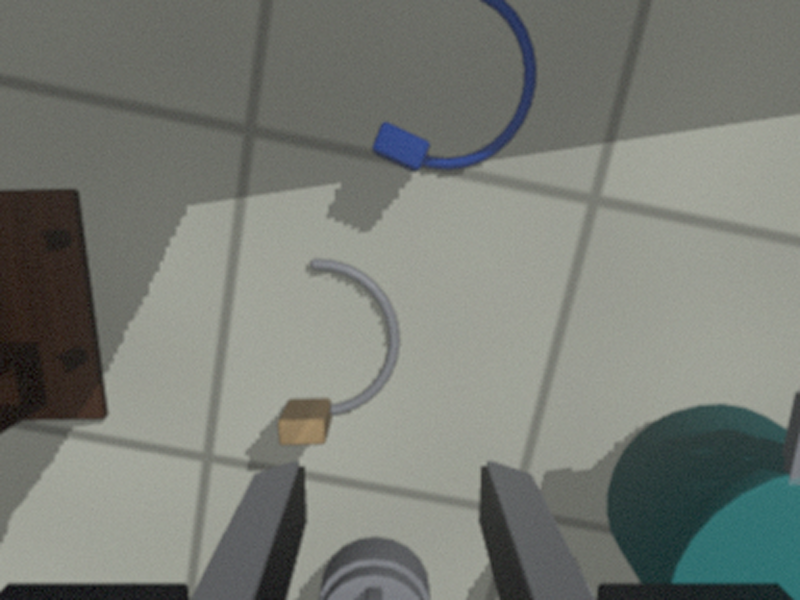

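Pin lies flat: handle top at (303,431), mid-curve (394,333), tip (316,264) in the crop.

```bash
python3 - <<'E'
from h import *
import pickle
o=pickle.load(open("w3.pkl","rb"));C=cam("wrist",o)
f=lambda x,y,z:onz(C,(64+x/2.0833,y/2.0833),z)[:2]
m,t,h=f(394,333,.003),f(317,264,.003),f(303,431,.04)
print(m,t,h,np.linalg.norm(t-h),"exp 80.4", np.linalg.norm(m-h),"exp 62.5")
v=h-t;print("yaw",np.degrees(np.arctan2(v[1],v[0])-np.arctan2(-8,80)))
v=h-m;print("yaw",np.degrees(np.arctan2(v[1],v[0])-np.arctan2(-48,40)))
a,b=f(287,400,.04),f(331,399,.04)
for p,q in (((280,443),(325,443)),((283,420),(329,420))):
  v=f(*q,.04)-f(*p,.04);print("top edge yaw-90",np.degrees(np.arctan2(v[1],v[0]))-90,np.linalg.norm(v))
y=np.radians(11);R=np.array([[np.cos(y),-np.sin(y)],[np.sin(y),np.cos(y)]])
print("handle from mid",m+R@[.04,-.048],"from grip mid",np.array([.4757,-.0407])+R@[.04,-.048])
E
```

```text
[ 0.4724087  -0.04142899] [ 0.44407304 -0.08786541] [ 0.52303162 -0.07835458] 0.07952932937905549 exp 80.4 0.06265923775690593 exp 62.5
yaw 12.578972234777
yaw 14.086507485868841
top edge yaw-90 10.908813521509344 0.02274188272824798
top edge yaw-90 10.908938650784691 0.023032159279713093
handle from mid [ 0.52083262 -0.08091473] from grip mid [ 0.52412392 -0.08018574]
```

Call:
{"op": "move_arm", "data": {"moves": [[-0.077,-0.094,0.1,0,0,1],[-0.077,-0.094,0.1,0,0,1],[-0.077,-0.094,0.1,0,0,1],[-0.077,-0.094,0.1,0,0,1],[-0.077,-0.094,0.1,0,0,1]]}}

```text
time_s: 10.62
position: [0.5202, -0.0798, 0.1486]
ee_rot: [-0.003, 0.169, 0.986, -0.001]
ft_force: [-0.1, 0.6, -0.7]
width: 0.5
gripper_force: 0.0
```

Call:
{"op": "move_arm", "data": {"moves": [[0,0,0.0,0,0,1],[0,0,0.0,0,0,1],[0,0,0.0,0,0,1],[0,0,0.0,0,0,1],[0,0,0.0,0,0,1]]}}

```text
time_s: 11.03
position: [0.5211, -0.0792, 0.1504]
ee_rot: [-0.001, 0.416, 0.909, -0.001]
ft_force: [-0.5, -0.2, 0.3]
width: 0.499
gripper_force: 0.0
```

Call:
{"op": "move_arm", "data": {"moves": [[0,0,0.0,0,0,0.98],[0,0,0.0,0,0,0.98],[0,0,0.0,0,0,0.98],[0,0,0.0,0,0,0.98],[0,0,0.0,0,0,0.98],[0,0,0.0,0,0,0.98],[0,0,0.0,0,0,0.98]]}}

```text
time_s: 11.62
position: [0.5217, -0.0794, 0.1511]
ee_rot: [-0.0, 0.631, 0.776, -0.0]
ft_force: [-0.7, 0.6, -0.1]
width: 0.501
gripper_force: 0.0
```

```bash
cat >> h.py <<'E'
def go(target,o=None):
    "fractions of a shift that take the TCP to a world point"
    o=o or robot.get_obs();q=o["ee_rot"];R=Ro.from_quat([q[1],q[2],q[3],q[0]]).as_matrix()
    return np.round(R.T@(np.array(target)-o["position"])/.5,4), "tool y yaw",np.round(np.degrees(np.arctan2(R[1,1],R[0,1])),2)
E
python3 - <<'E'
from h import *
import pickle
o=robot.get_obs();im=robot.read_camera("wrist")[:,:,::-1];cv2.imwrite("pics/w4.png",im);pickle.dump(o,open("w4.pkl","wb"))
C=cam("wrist",o)
print(go([.523,-.0795,.009]),np.round(o["joint_pos"],2),o["position"])
m=cv2.inRange(cv2.cvtColor(im,cv2.COLOR_BGR2HSV),(8,80,60),(25,255,255))
for c in cv2.findContours(m,0,2)[0]:
    if cv2.contourArea(c)>60: print(cv2.minAreaRect(c))
print(proj(C,[.523,-.0795,.04]))
E
```

```text
(array([-0.0006,  0.0024,  0.2844]), 'tool y yaw', np.float64(11.69)) [-0.24  0.58  0.51  1.92 -0.41  0.74  0.71] [ 0.52169521 -0.07936235  0.1510805 ]
((360.6311340332031, 336.4151611328125), (69.92860412597656, 20.143428802490234), 85.71085357666016)
((139.7494659423828, 336.25738525390625), (11.505318641662598, 69.55286407470703), 4.2678937911987305)
((468.9879150390625, 217.90444946289062), (49.33946228027344, 78.92678833007812), 37.8065299987793)
((254.5, 183.5), (25.0, 13.0), 90.0)
[253.11974845 184.1157497 ]
```

Call:
{"op": "move_arm", "data": {"moves": [[0,0.0015,0.08,0,0,0],[0,0.0015,0.15,0,0,0],[0,0.0015,0.2,0,0,0],[0,0.0015,0.24,0,0,0],[0,0.0015,0.265,0,0,0],[0,0.0015,0.28,0,0,0],[0,0.0015,0.284,0,0,0],[0,0.0015,0.284,0,0,0]]}}

```text
time_s: 12.33
position: [0.5228, -0.0795, 0.0094]
ee_rot: [-0.0, 0.633, 0.774, 0.0]
ft_force: [-0.2, 0.6, -0.2]
width: 0.501
gripper_force: 0.0
```

Call:
{"op": "move_arm", "data": {"moves": [[0,0,0,0,0,0],[0,0,0,0,0,0],[0,0,0,0,0,0],[0,0,0,0,0,0],[0,0,0,0,0,0],[0,0,0,0,0,0],[0,0,0,0,0,0]], "gripper": 1}}

```text
time_s: 12.92
position: [0.5231, -0.0793, 0.0098]
ee_rot: [0.0, 0.633, 0.774, 0.0]
ft_force: [0.1, 0.2, 3.6]
width: 0.147
gripper_force: 30.0
```

Call:
{"op": "move_arm", "data": {"moves": [[0,0,-0.02,0,0,0],[0,0,-0.06,0,0,0],[0,0,-0.14,0,0,0],[0,0,-0.22,0,0,0],[0,0,-0.3,0,0,0],[0,0,-0.38,0,0,0],[0,0,-0.42,0,0,0],[0,0,-0.42,0,0,0],[0,0,-0.42,0,0,0]]}}

```text
time_s: 13.67
position: [0.5232, -0.0792, 0.2207]
ee_rot: [0.001, 0.633, 0.774, 0.001]
ft_force: [-1.2, -0.0, -1.0]
width: 0.146
gripper_force: 30.0
```

```bash
python3 - <<'E'
from h import *
import pickle
o=robot.get_obs();im=robot.read_camera("wrist")[:,:,::-1];cv2.imwrite("pics/w5.png",im);pickle.dump(o,open("w5.pkl","wb"))
a=robot.read_camera("scene")[:,:,::-1];b=robot.read_camera("side")[:,:,::-1];cv2.imwrite("pics/s5.png",a);cv2.imwrite("pics/d5.png",b)
X=np.array(o["position"]);print(X,go(X)[2])
pa=proj(cam("scene"),X);pb=proj(cam("side"),X);print(pa,pb)
f=lambda i,p:cv2.resize(i[int(p[1])-40:int(p[1])+40,int(p[0])-40:int(p[0])+40],(400,400),interpolation=cv2.INTER_CUBIC)
cv2.imwrite("pics/c5.png",np.hstack([f(a,pa),f(b,pb)]))
E
```

```text
[ 0.52315674 -0.07924353  0.22074329] 11.47
[247.02472229 160.99134807] [249.67046855 177.43755983]
```

View pics/c5.png

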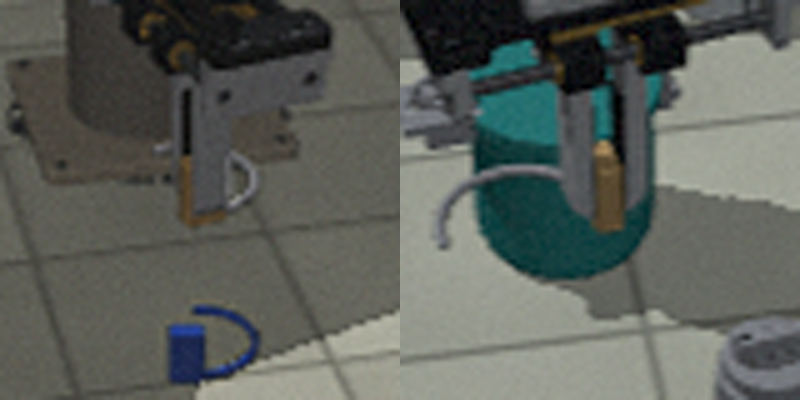

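The handle is gripped, with the bar free. The tip is at side-crop (444,243) and scene-crop (160,147). Next I check the pin-in-hand offset and plan the arc.

```bash
python3 - <<'E'
from h import *
import pickle
o=pickle.load(open("w5.pkl","rb"));T=np.array(o["position"])
D=cam("side");S=cam("scene")
uD=(209+44/5,137+242/5);uS=(207+160/5,120+147/5)
y=np.radians(11.47);R=np.array([[np.cos(y),-np.sin(y)],[np.sin(y),np.cos(y)]])
f=lambda X:np.round(R.T@(X[:2]-T[:2])*1000,1)
X,e=tri([(D,uD),(S,uS)]);print("tip tri",X,e,f(X),"exp -80,8")
z=T[2]-.0068;print("tip side",f(onz(D,uD,z)),"bar z",z)
# calibration check: sill laid mid/handle in world already consistent. project expected tip
for dy in(-3,0,3):
  t=np.r_[T[:2]+R@[-.08,.008+dy/1000],z];print(dy,proj(D,t),proj(S,t),"meas",uD,uS)
# bar outline in side, far (pin +y) extreme mid
m=np.r_[T[:2]+R@[-.04,.048],z];print("mid exp crop",(proj(D,m)-[209,137])*5+[400,0],(proj(S,m)-[207,120])*5)
E
```

```text
tip tri [ 0.44333815 -0.08561769  0.21472723] [np.float64(0.0014383155115905272), np.float64(0.0014383155115906129)] [-79.5   9.6] exp -80,8
tip side [-79.4   8.4] bar z 0.2139432921921178
-3 [217.98331767 186.34826757] [237.22477361 150.26399775] meas (217.8, 185.4) (239.0, 149.4)
0 [217.60718884 185.56138373] [238.14982742 150.06089784] meas (217.8, 185.4) (239.0, 149.4)
3 [217.2323705  184.77724149] [239.07321152 149.85816452] meas (217.8, 185.4) (239.0, 149.4)
mid exp crop [495.07024077 172.09820671] [245.66611177 166.53260531]
```

```bash
python3 - <<'E'
from h import *
print(go([.5316,.1228,.2207]))
c=np.array([8.7,-40])
for d in range(5,31,5):
    t=np.radians(d);r=np.array([[np.cos(t),np.sin(t)],[-np.sin(t),np.cos(t)]])@c
    print(d,np.round((c-r)/500,4),round(-d/30,3))
E
```

```text
(array([ 0.3915,  0.0999, -0.005 ]), 'tool y yaw', np.float64(11.47))
5 [0.007  0.0012] -0.167
10 [0.0142 0.0018] -0.333
15 [0.0213 0.0018] -0.5
20 [0.0284 0.0011] -0.667
25 [ 0.0354 -0.0001] -0.833
30 [ 0.0423 -0.002 ] -1.0
```

Call:
{"op": "move_arm", "data": {"moves": [[0.06,0.015,0,0,0,0.2],[0.12,0.03,0,0,0,0.4],[0.18,0.045,0,0,0,0.6],[0.24,0.06,0,0,0,0.8],[0.3,0.075,0,0,0,0.983],[0.36,0.09,0,0,0,0.983],[0.3915,0.0999,0,0,0,0.983],[0.3915,0.0999,0,0,0,0.983],[0.3915,0.0999,0,0,0,0.983],[0.3915,0.0999,0,0,0,0.983]]}}

```text
time_s: 14.65
position: [0.5323, 0.1205, 0.2187]
ee_rot: [0.0, 0.81, 0.587, -0.001]
ft_force: [0.4, -0.5, -0.8]
width: 0.149
gripper_force: 30.0
```

```bash
python3 - <<'E'
from h import *
print(go([.5316,.1228,.1308]),robot.get_obs()["position"],robot.get_obs()["ft_force"])
E
```

```text
(array([ 0.0044, -0.0026,  0.1758]), 'tool y yaw', np.float64(-18.13)) [0.53228257 0.12048528 0.21869507] [ 0.40130258 -0.45434448 -0.78169048]
```

Call:
{"op": "move_arm", "data": {"moves": [[0.004,-0.002,0.04,0,0,0],[0.004,-0.002,0.08,0,0,0],[0.004,-0.002,0.11,0,0,0],[0.004,-0.002,0.14,0,0,0],[0.004,-0.002,0.16,0,0,0],[0.004,-0.002,0.17,0,0,0],[0.004,-0.002,0.175,0,0,0],[0.004,-0.002,0.175,0,0,0],[0.004,-0.002,0.175,0,0,0]]}}

```text
time_s: 15.4
position: [0.533, 0.1242, 0.1325]
ee_rot: [0.0, 0.809, 0.587, 0.0]
ft_force: [-0.3, 0.2, -0.2]
width: 0.144
gripper_force: 30.0
```

```bash
python3 - <<'E'
from h import *
import pickle
o=robot.get_obs();a=robot.read_camera("scene")[:,:,::-1];b=robot.read_camera("side")[:,:,::-1];w=robot.read_camera("wrist")[:,:,::-1]
for n,i in zip("sdw",(a,b,w)): cv2.imwrite(f"pics/{n}6.png",i)
pickle.dump(o,open("w6.pkl","wb"));print(go([.5316,.1228,.1308],o),o["position"])
P=[.4565,.1385,.125];ps=[proj(cam("scene"),P),proj(cam("side"),P),proj(cam("wrist",o),P)];print(ps)
f=lambda i,p,h:cv2.resize(i[int(p[1])-h:int(p[1])+h,int(p[0])-h:int(p[0])+h],(400,400),interpolation=cv2.INTER_CUBIC) if h<=p[1]<384-h and h<=p[0]<512-h else np.zeros((400,400,3),np.uint8)
cv2.imwrite("pics/c6.png",np.hstack([f(a,ps[0],25),f(b,ps[1],25)]))
E
```

```text
(array([-0.0036, -0.0018,  0.0035]), 'tool y yaw', np.float64(-18.06)) [0.53303406 0.12423388 0.1325396 ]
[array([308.67677043, 168.87358329]), array([215.72442484, 155.08283169]), array([119.78350922, 245.89341454])]
```

View pics/c6.png

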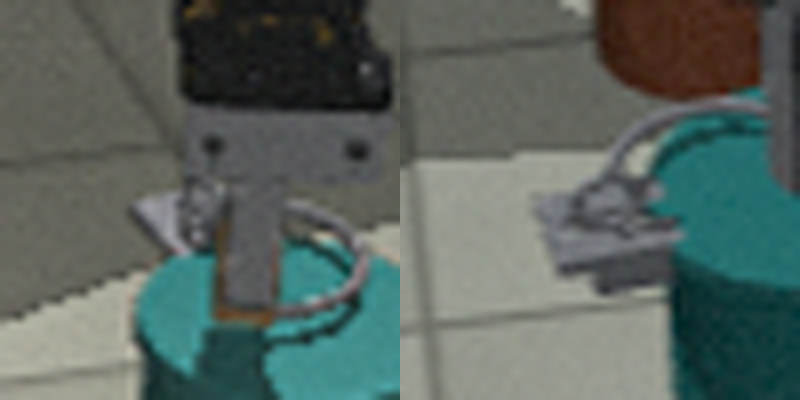

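The last view shows the bar arched over the lid at the ring's height. The ring is at side (216,155) and scene (308,169), within about 1 px of my estimate, and the tip is just short of it on the +y side.

```bash
python3 - <<'E'
from h import *
print(tri([(cam("side"),(216,155.4)),(cam("scene"),(307.5,169.5))]))
for _ in range(4):
    o=robot.get_obs();print(np.round(o["position"],4),go([.5316,.1228,.1308],o));robot.read_camera("side")
E
```

```text
(array([0.45736698, 0.13499118, 0.12493687]), [np.float64(0.0013046311827805588), np.float64(0.0013046311827804987)])
[0.533  0.1247 0.1326] (array([-0.0044, -0.0015,  0.0037]), 'tool y yaw', np.float64(-18.02))
[0.5329 0.1247 0.1326] (array([-0.0045, -0.0013,  0.0035]), 'tool y yaw', np.float64(-18.02))
[0.5328 0.1247 0.1325] (array([-0.0044, -0.0012,  0.0033]), 'tool y yaw', np.float64(-18.02))
[0.5327 0.1247 0.1323] (array([-0.0044, -0.0009,  0.0031]), 'tool y yaw', np.float64(-18.02))
```

Call:
{"op": "move_arm", "data": {"moves": [[-0.0068,0.001,0.002,0,0,0],[-0.0068,0.001,0.002,0,0,0],[-0.0068,0.001,0.002,0,0,0]]}}

```text
time_s: 16.0
position: [0.5318, 0.1208, 0.131]
ee_rot: [0.0, 0.809, 0.587, -0.0]
ft_force: [-1.3, -0.8, -0.5]
width: 0.144
gripper_force: 30.0
```

Call:
{"op": "move_arm", "data": {"moves": [[0.007,0.0012,0,0,0,-0.167],[0.007,0.0012,0,0,0,-0.167],[0.0142,0.0018,0,0,0,-0.333],[0.0142,0.0018,0,0,0,-0.333],[0.0213,0.0018,0,0,0,-0.5],[0.0213,0.0018,0,0,0,-0.5],[0.0284,0.0011,0,0,0,-0.667],[0.0284,0.0011,0,0,0,-0.667],[0.0354,-0.0001,0,0,0,-0.833],[0.0354,-0.0001,0,0,0,-0.833],[0.0354,-0.0001,0,0,0,-0.833],[0.0354,-0.0001,0,0,0,-0.833]]}}

```text
time_s: 17.0
position: [0.5373, 0.1377, 0.1309]
ee_rot: [0.0, 0.664, 0.747, -0.0]
ft_force: [0.6, -0.7, -0.6]
width: 0.147
gripper_force: 30.0
```

```bash
cat > s.py <<'E'
from h import *
import sys
ring=np.array([.457,.137]);u=np.array([np.cos(np.radians(7)),np.sin(np.radians(7))])
o=robot.get_obs();q=o["ee_rot"];R=Ro.from_quat([q[1],q[2],q[3],q[0]]).as_matrix()
a=o["position"]+R@[.0087,-.04,0.0068]
print("yaw",go([0,0,0],o)[2],"z",o["position"][2],"arc err mm (jar x,y)",np.round(1000*np.array([(a[:2]-ring-.04*u)@u,(a[:2]-ring-.04*u)@[-u[1],u[0]]]),1),"bar z",round(a[2],4),"F",np.round(o["ft_force"],1),"M",np.round(o["torque"],2))
E
python3 s.py
```

```text
yaw 6.73 z 0.13094907706414052 arc err mm (jar x,y) [-0.2 -0.2] bar z 0.1242 F [ 0.6 -0.7 -0.6] M [-0.05  0.04  0.02]
```

Call:
{"op": "move_arm", "data": {"moves": [[0.007,0.0012,0,0,0,-0.167],[0.007,0.0012,0,0,0,-0.167],[0.0142,0.0018,0,0,0,-0.333],[0.0142,0.0018,0,0,0,-0.333],[0.0142,0.0018,0,0,0,-0.333],[0.0142,0.0018,0,0,0,-0.333]]}}

```text
time_s: 17.5
position: [0.5374, 0.1449, 0.131]
ee_rot: [0.0, 0.597, 0.802, -0.0]
ft_force: [-0.9, 0.4, -1.1]
width: 0.147
gripper_force: 30.0
```

```bash
python3 s.py
```

```text
yaw 16.74 z 0.13098783676901488 arc err mm (jar x,y) [-0.1 -0.2] bar z 0.1242 F [-0.9  0.4 -1.1] M [-0.05  0.02  0.04]
```

Call:
{"op": "move_arm", "data": {"moves": [[0.007,0.0012,0,0,0,-0.167],[0.007,0.0012,0,0,0,-0.167],[0.0142,0.0018,0,0,0,-0.333],[0.0142,0.0018,0,0,0,-0.333],[0.0213,0.0018,0,0,0,-0.5],[0.0213,0.0018,0,0,0,-0.5],[0.0284,0.0011,0,0,0,-0.667],[0.0284,0.0011,0,0,0,-0.667],[0.0354,-0.0001,0,0,0,-0.833],[0.0354,-0.0001,0,0,0,-0.833],[0.0423,-0.002,0,0,0,-1],[0.0423,-0.002,0,0,0,-1],[0.0423,-0.002,0,0,0,-1]]}}

```text
time_s: 18.58
position: [0.5303, 0.165, 0.131]
ee_rot: [-0.0, 0.37, 0.929, 0.0]
ft_force: [0.3, -0.6, 0.0]
width: 0.146
gripper_force: 30.0
```

```bash
python3 s.py
```

```text
yaw 46.63 z 0.13095573665270838 arc err mm (jar x,y) [-0.1  0. ] bar z 0.1242 F [ 0.3 -0.6  0. ] M [-0.05  0.01  0.02]
```

Call:
{"op": "move_arm", "data": {"moves": [[0.007,0.0012,0,0,0,-0.167],[0.007,0.0012,0,0,0,-0.167],[0.0142,0.0018,0,0,0,-0.333],[0.0142,0.0018,0,0,0,-0.333],[0.0213,0.0018,0,0,0,-0.5],[0.0213,0.0018,0,0,0,-0.5],[0.0284,0.0011,0,0,0,-0.667],[0.0284,0.0011,0,0,0,-0.667],[0.0354,-0.0001,0,0,0,-0.833],[0.0354,-0.0001,0,0,0,-0.833],[0.0423,-0.002,0,0,0,-1],[0.0423,-0.002,0,0,0,-1],[0.0423,-0.002,0,0,0,-1]]}}

```text
time_s: 19.67
position: [0.5143, 0.1787, 0.131]
ee_rot: [-0.0, 0.117, 0.993, 0.0]
ft_force: [-0.4, 0.2, -0.5]
width: 0.145
gripper_force: 30.0
```

Call:
{"op": "move_arm", "data": {"moves": [[0.007,0.0012,0,0,0,-0.167],[0.007,0.0012,0,0,0,-0.167],[0.0142,0.0018,0,0,0,-0.333],[0.0142,0.0018,0,0,0,-0.333],[0.0213,0.0018,0,0,0,-0.5],[0.0213,0.0018,0,0,0,-0.5],[0.0284,0.0011,0,0,0,-0.667],[0.0284,0.0011,0,0,0,-0.667],[0.0284,0.0011,0,0,0,-0.667]]}}

```text
time_s: 20.42
position: [0.5007, 0.1825, 0.131]
ee_rot: [-0.0, -0.058, 0.998, 0.0]
ft_force: [-0.2, 1.2, -0.8]
width: 0.147
gripper_force: 30.0
```

```bash
python3 s.py
```

```text
yaw 96.63 z 0.13096053634918803 arc err mm (jar x,y) [-0.1 -0.1] bar z 0.1242 F [-0.2  1.2 -0.8] M [ 0.06  0.01 -0.01]
```

Call:
{"op": "move_arm", "data": {"moves": [[0,0,0.002,0,0,0],[0,0,0.004,0,0,0],[0,0,0.006,0,0,0],[0,0,0.008,0,0,0],[0,0,0.008,0,0,0],[0,0,0.008,0,0,0]]}}

```text
time_s: 20.92
position: [0.5004, 0.1826, 0.1269]
ee_rot: [-0.0, -0.06, 0.998, -0.0]
ft_force: [0.2, -0.4, -0.0]
width: 0.148
gripper_force: 30.0
```

```bash
python3 s.py
```

```text
yaw 96.94 z 0.1268731670363816 arc err mm (jar x,y) [-0.1 -0. ] bar z 0.1201 F [ 0.2 -0.4 -0. ] M [ 0.04  0.04 -0.04]
```

Call:
{"op": "move_arm", "data": {"moves": [[0,0,0,0,0,0],[0,0,0,0,0,0],[0,0,0,0,0,0],[0,0,0,0,0,0],[0,0,0,0,0,0],[0,0,0,0,0,0],[0,0,-0.02,0,0,0],[0,0,-0.06,0,0,0],[0,0,-0.12,0,0,0],[0,0,-0.2,0,0,0],[0,0,-0.28,0,0,0],[0,0,-0.35,0,0,0],[0,0,-0.35,0,0,0],[0,0,-0.35,0,0,0]], "gripper": 0}}

```text
time_s: 22.08
position: [0.5016, 0.183, 0.3047]
ee_rot: [0.003, -0.061, 0.998, 0.001]
ft_force: [0.0, 0.2, -1.7]
width: 0.496
gripper_force: 0.0
```

```bash
python3 - <<'E'
from h import *
o=robot.get_obs();w=robot.read_camera("wrist")[:,:,::-1];b=robot.read_camera("side")[:,:,::-1]
cv2.imwrite("pics/w7.png",w);cv2.imwrite("pics/d7.png",b);print(o["position"])
C=cam("wrist",o);hsv=cv2.cvtColor(w,cv2.COLOR_BGR2HSV)
m=cv2.inRange(hsv,(8,80,60),(25,255,255))
H=np.array([.5004,.1826]);print("exp handle px",proj(C,[*H,.157]))
for c in cv2.findContours(m,0,2)[0]:
    if cv2.contourArea(c)>60: print(cv2.minAreaRect(c),onz(C,cv2.minAreaRect(c)[0],.157))
# grey bar inside the teal lid: expected tip and points along the arc, check saturation
y=np.radians(96.9);R=np.array([[np.cos(y),-np.sin(y)],[np.sin(y),np.cos(y)]])
for a in range(20,181,20):
    t=np.radians(a);X=np.r_[H+R@[-.04+.04*np.cos(t),.0087+.04*np.sin(t)],.120];p=proj(C,X).round().astype(int)
    print(a,p,hsv[p[1]-4:p[1]+5,p[0],1],hsv[p[1],p[0]-4:p[0]+5,1])
E
```

```text
[0.50158624 0.18300821 0.30466944]
exp handle px [252.6826336  172.58083666]
((15.5, 380.0), (6.0, 27.0), 90.0) [ 0.78200704 -0.06274051  0.157     ]
((364.3055725097656, 338.5265808105469), (13.895065307617188, 64.9456558227539), 1.1691392660140991) [0.67609864 0.33124609 0.157     ]
((143.44618225097656, 336.0692443847656), (19.970998764038086, 70.47013854980469), 4.184916019439697) [0.70270629 0.083824   0.157     ]
((52.63096237182617, 272.33477783203125), (46.148155212402344, 20.67390251159668), 13.626993179321289) [ 0.63385726 -0.01443508  0.157     ]
((493.5, 287.5), (35.0, 55.0), -0.0) [0.59513787 0.45573816 0.157     ]
((251.5, 170.5), (11.0, 23.0), 0.0) [0.49847757 0.18120463 0.157     ]
((413.9000244140625, 184.3000030517578), (86.01395416259766, 72.73236846923828), 18.43494987487793) [0.4928915  0.34155406 0.157     ]
20 [250 144] [24 18 15 14 14 12 16 16 14] [ 47  12  13  10  14  22  44  93 100]
40 [244 132] [19 15 14  6 20 13 20 14 19] [13 14 15 15 20  4 10 16 18]
60 [233 124] [ 8  6  8 16  9 14 16 12 23] [16 11 17 16  9 12 14  4 13]
80 [221 119] [16 16 15 12 19 12 13 16 18] [12 11 17 15 19 12 17 14 16]
100 [207 119] [ 8 17 15 14 11 13 17 18 19] [16 13 16 16 11  8 16 14 11]
120 [195 124] [ 8  8 12 12 14 19 16  3 10] [13 14 10 14 14 15 11 14 13]
140 [185 132] [10 13 17 16 14 15 14 18  5] [ 8 11 15 18 14 11 17 10 13]
160 [179 144] [10 14 12 14 17 15 16 14 19] [ 19   9  15  14  17   7  44 103 133]
180 [178 156] [13 13 16 15 13 16 17 38 95] [ 40  15  20  15  13  40  98 129 130]
```

```bash
python3 -c "
from station import robot
print(robot.job_done())"
```

```text
the job is handed in; nothing more can be done
None
```

I shut the jar's lid, laid the pin on the bare sill, regripped it by its handle, and turned it tip first through the ring with no contact force showing. It is released on the shut lid and handed in at about 22 s; a final camera check put the handle and tip where expected, but the judge's verdict was not shown.

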